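Load the label dispenser and ready the label tweezers

ROBOT

A 7-joint arm with a two-finger parallel gripper is mounted at the origin on the work surface. World frame = base frame: x ahead of the robot, y to its left, z up, the work surface at z = 0. Lengths are in m, angles in rad, forces in N, time in s.
With the tool pointing down it reaches from about 0.425 to 0.95 m from the base axis. Payload 4.7 kg.
Tool frame: the origin (TCP) lies on the centre line of the jaws, within the pads' length; the fingertips stand robot.nose_length ahead of it and the grasp point (between the pads) lies 8 mm behind it (robot.nose_length is the distance from the TCP to the fingertips, in m); z points along the fingers, y is the line along which they close (so a half turn about z gives the same grasp; the last joint's range is limited). The gripper opens to 85 mm and grips with 20 to 120 N. Pads are 22 mm wide; open, the fingers measure 114 mm over their backs; the gripper's body (76 mm by 85 mm) begins 54 mm behind the grasp point. The pads swing forward as they close: fully open they stand 13 mm farther back than shut.
Start: joints at [-1.256, 0.469, -0.049, 1.532, 0.024, 1.141, -0.082], TCP at [0.227, 0.636, 0.214] pointing down, gripper open.
Joint ranges: [-2.59, 2.59], [-0.33, 1.99], [-1.39, 1.29], [0.1, 2.45], [-1.04, 4.18], [0.21, 1.99], [-2.66, 2.66]. Speed limits (rad/s): [2.57, 2.57, 3.14, 3.14, 3.14, 3.14, 3.14].

INTERFACE

Orientations are given as [roll, pitch, yaw] about the fixed x, y, z axes, in that order (R = Rz(yaw) Ry(pitch) Rx(roll)).
In Python, from plant import robot gives the robot as it stands. Calls block until the motion is done:
- robot.goto(position, orientation): joint-space move of the TCP to a pose.
- robot.move_straight(position, vel=0.15, attitude=None, contact_N=None): straight line of the TCP; attitude=None keeps the orientation; vel is the mean speed in m/s. With contact_N (N) it stops when the force on the tool has changed by that much, and returns True; else False.
- robot.move_joints(angles): joint-space move.
- robot.grip(opening, strength=None): opening from 0.0 (shut) to 1.0 (fully open); strength is the grip in N (None keeps the last); returns when the fingers have stopped.
- robot.sleep(seconds).
- robot.inverse_kinematics(position, orientation): joint angles nearest the present ones, or None.
- robot.sense(): the state.
- robot.grab_frame(name): name is "scene" or "side" or "wrist"; returns a dict with "image" (400x640x3 uint8, red, green, blue), "range_z" (400x640 float32, m along the optical axis (not along the pixel's ray), 0 where there is no reading), "fx", "fy", "cx", "cy" (pixels), "R" (3x3) and "t" (3): a world point X has camera coordinates R X + t. Camera axes: x right, y down, z forward; pixel columns grow to the right and rows downward; lengths in m; the calibration is good to about 2 mm. A picture is of the moment at which its call begins.
A pose or a line that the arm cannot do raises robot.IKError and nothing moves.
- robot.close_job(): hands the job in; it is judged then, once.
The state is a dict: "t": time; "joint_pos": joint angles; "joint_velocities": joint speeds; "effort": joint torques, N m; "tcp_pos": TCP position; "tcp_rot": TCP orientation; "wrist_force": force on the tool from outside, world axes, zero at the start; "torque": the same for the moment, N m; "opening": opening from 0.0 (shut) to 1.0 (fully open); "gripper_force": force on a finger pad.
Only numpy, scipy, OpenCV 4.12 (cv2) and the standard library are available. Lean on these libraries where they do the work, as an engineer would, in place of code of your own. Each camera call takes 0.05 s, during which the arm holds its last target. There are 200 camera calls.

TASK

Get the packing bench's label dispenser ready: put the label roll fully down on the dispenser's upright spindle and let go of it, then take the sprung label tweezers off their rest. Squeeze them until the pin on the moving arm lines up with the small gap mark on their cross bar, and hold that gap steady with the tips a few centimetres above the middle of the steel peel plate. Finish while still holding them there, touching nothing else with them, and do not disturb the lantern, the batteries or the tape gun.

Things in the scene. Friction and masses are not known exactly. Their poses are not given: they have to be found in the camera images.
- roll: Roll of white labels, a plain ring 52 mm outside diameter, 45 mm high, with a 28 mm bore right through; about 120 g. Stands on the bench with its axis upright. Origin: centre of its underside, z along its axis.
- dispenser: Fixed label dispenser, a grey base plate 190 x 90 mm, 12 mm thick, with a black disc (72 mm across, top at 16 mm) carrying an upright aluminium spindle 22 mm in diameter that ends 76 mm above the bench, its last 10 mm tapering to 12 mm across. Origin: on the spindle's axis at bench level. Its -x points to the peel plate, 95 mm from the axis.
- seat (a point): Top face of the dispenser's black disc on the spindle's axis, 16 mm above the bench: where the centre of the roll's underside belongs.
- peel (a point): Middle of the top face of the steel peel plate (50 mm along the dispenser's x, 80 mm along its y, top 26 mm above the bench).
- rest: Fixed grey plastic tweezer rest: foot 160 x 80 x 6 mm and two cross walls 10 mm thick, 75 mm wide, tops 30 mm above the bench, at x = -62 and +52 mm from its origin (centre of its underside). The space between the walls is for the fingers.
- tweezers: Loose sprung steel tweezers, 60 g, 185 mm long, lying on the rest as a V seen from above: tips to +x, hinge at x = -70, fixed arm at -y, moving arm at +y, arms 14 high. Origin: between the two rubber finger pads (34 long, 16 high, outside the arms, 34 mm over both when relaxed), at the underside; balances there. A cross bar along y at x = 75 on the fixed arm passes over the moving arm.
- tweezer_arm (a joint): Closing angle of the moving arm about the hinge (rad): 0 relaxed, 0.29 shut. Sprung open: 3 N at the pads at first, 7 N at 0.17. At the cross bar, 145 mm ahead of the hinge, the arms' centrelines are 43.8 mm apart when relaxed and close 1.45 mm per 0.01 rad; over the pads the tweezers narrow 0.48 mm per mm of that.
- gap_mark (a joint): Setting of the gap mark (a small brass collar, 6 mm wide, stiff on the cross bar; not to be moved): distance (m) along the bar from the fixed arm's centreline to the collar's middle, that is the wanted distance between the arms' centrelines at the bar. Differs each time, 14 to 34 mm.
- mark_top (a point): Middle of the top of the gap mark, 22.5 mm above the tweezers' underside; its y axis lies along the cross bar.
- gap_pin (a point): Top of the thin upright pin (5 mm diameter) on the moving arm, 7 mm ahead of the cross bar towards the tips, 22 mm above the tweezers' underside. The gap is right when this pin and the gap mark are at the same place along the bar (along the tweezers' y).
- fixed_tip (a point): Tip of the fixed arm, 90 mm ahead of the tweezers' origin and 24 mm to its -y side, 7 mm above the underside.
- lantern: Bystander: yellow hand lantern, 85 x 85 mm, 155 mm high with its handle. Origin: centre of its underside.
- battery_a: Bystander: upright D cell, 33 mm diameter, 60 mm high. Origin: centre of its underside.
- battery_b: Bystander: another upright D cell, same size.
- tape_gun: Bystander: carton tape gun, 190 x 90 mm, 75 mm high, lying on its side. Origin: centre of its underside.
- hinge_end (a point): Back end of the tweezers, on the hinge side, 93 mm behind the origin, at the underside.
Things that resemble listed ones, but are neither listed nor needed, are in the scene too. What is shaped like the tweezers but brown is not meant.

How it is judged:
By the outcome, as a careful person would: the job done as asked, in the order asked, and still so for the second after the job is handed in, while the arm keeps its last pose, push and grip.
It also fails if it takes over 64 s, if anything falls off the work surface, if the arm or the gripper's body presses on something with over 40 N, if the wrist force passes 120 N, or if a joint passes its speed limit or range.

## Working session

There is one attempt and no reset: what is moved stays moved. The work goes in short steps, each a Python script; the robot and the scene stay as the last script left them, time stands still between calls to the robot, and variables do not carry over. Pictures are saved under pics/ and viewed, at most 10 in all, crops included, and the job is handed in when it is done.

```bash
ls; mkdir -p pics; python3 - <<'E'
from plant import robot
import cv2,numpy as np,pickle
for n in("scene","side"):
    f=robot.grab_frame(n); pickle.dump(f,open(n+".pkl","wb"))
    cv2.imwrite(f"pics/{n}0.png",f["image"][:,:,::-1])
    print(n,f["fx"],f["R"],f["t"], -f["R"].T@f["t"])
s=robot.sense();print(robot.nose_length,s)
E
```

```text
pics
scene 460.9518566828702 [[-0.4122751   0.91098535 -0.01161635]
 [ 0.63389492  0.2776705  -0.72185616]
 [-0.65437487 -0.30496686 -0.69194562]] [ 0.25932397 -0.32441158  1.78531431] [1.48082049 0.3983009  1.00417431]
side 396.29370955155224 [[ 0.93507968 -0.35441038 -0.00439108]
 [-0.27177823 -0.70899977 -0.65073491]
 [ 0.22751393  0.60968238 -0.7592923 ]] [-0.56110912  0.2129258   1.25188616] [ 0.29772879 -0.81115149  1.0866419 ]
0.011 {'t': 0.1, 'joint_pos': array([-1.2559005 ,  0.46936892, -0.04860308,  1.53359836,  0.02411758,
        1.14098735, -0.08226864]), 'joint_velocities': array([ 0.00035717, -0.00274017, -0.00015203, -0.00407033, -0.00281672,
       -0.00064874,  0.00073073]), 'effort': array([ 4.97335805e-04, -5.11512959e+01, -4.69754578e-02, -2.38393772e+01,
        1.08174930e-02,  4.34042056e-03,  1.19658080e-05]), 'tcp_pos': array([0.22731633, 0.63497431, 0.21345081]), 'tcp_rot': array([-3.13981852e+00,  7.43408723e-05,  2.79787238e+00]), 'wrist_force': array([-0.96229986,  0.07252538, -0.24476857]), 'torque': array([-0.01310341, -0.0282846 ,  0.02542511]), 'gripper_force': 0.0, 'opening': 0.9950490375525466}
```

View pics/scene0.png

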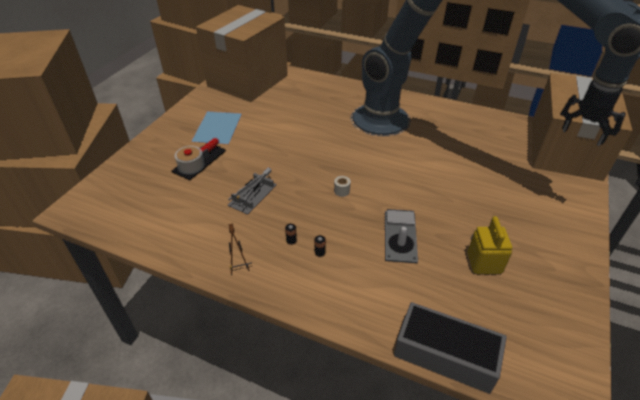

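View pics/side0.png

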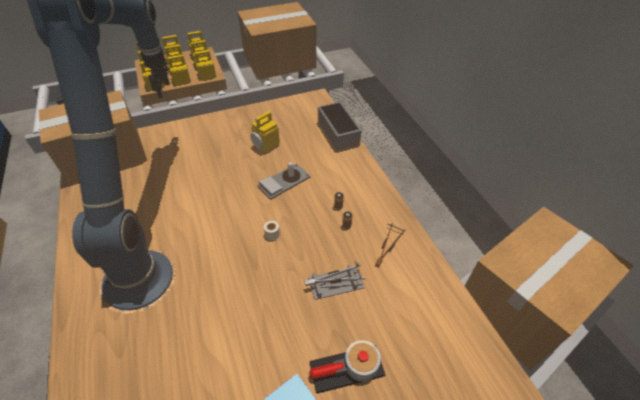

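Scene: the roll is at (342,186); the only other ring is the tape on the tape gun at (188,158). The grey tweezers on the rest are at (253,188), and the brown V at (237,247) is the decoy. The dispenser is at (402,235) with its spindle at (403,233) and the peel plate at (400,216). The batteries are at (291,233) and (320,245), and the lantern at (489,247). I choose the grey tweezers and the free-standing ring, and will check them in one close crop.

```bash
cat > h.py <<'E'
import cv2,numpy as np,pickle
def pts(f):
    "world XYZ image from the depth"
    z=f["range_z"]; v,u=np.mgrid[:z.shape[0],:z.shape[1]]
    c=np.stack([(u-f["cx"])/f["fx"]*z,(v-f["cy"])/f["fy"]*z,z],-1)
    return (c-f["t"])@f["R"]
def ray(f,u,v,h):
    "pixel -> world point at height h"
    d=np.array([(u-f["cx"])/f["fx"],(v-f["cy"])/f["fy"],1])@f["R"]; o=-f["R"].T@f["t"]
    return o+d*(h-o[2])/d[2]
def proj(f,X):
    c=np.asarray(X)@f["R"].T+f["t"]; return np.stack([c[...,0]/c[...,2]*f["fx"]+f["cx"],c[...,1]/c[...,2]*f["fy"]+f["cy"]],-1)
E
python3 - <<'E'
from h import *
S=pickle.load(open("scene.pkl","rb"));D=pickle.load(open("side.pkl","rb"))
a=cv2.resize(S["image"][150:270,220:430],None,fx=3.8,fy=3.8,interpolation=cv2.INTER_CUBIC)
cv2.imwrite("pics/crop.png",a[:,:,::-1])
for f,n,px in((S,"scene",[(342,180),(403,228),(400,216),(253,190),(291,228),(320,240),(237,247),(489,235),(190,155),(402,250)]),(D,"side",[(272,226),(292,165),(271,186),(337,283)])):
    P=pts(f)
    for u,v in px: print(n,u,v,P[v,u].round(3), ray(f,u,v,0.02).round(3))
E
```

```text
scene 342 180 [0.433 0.013 0.034] [0.418 0.008 0.02 ]
scene 403 228 [0.596 0.257 0.074] [0.544 0.249 0.02 ]
scene 400 216 [0.507 0.227 0.026] [0.501 0.226 0.02 ]
scene 253 190 [ 0.592 -0.223  0.037] [ 0.576 -0.234  0.02 ]
scene 291 228 [ 0.709 -0.031  0.061] [ 0.676 -0.05   0.02 ]
scene 320 240 [0.717 0.061 0.061] [0.684 0.046 0.02 ]
scene 237 247 [ 0.789 -0.167  0.001] [ 0.802 -0.156  0.02 ]
scene 489 235 [0.567 0.473 0.112] [0.472 0.48  0.02 ]
scene 190 155 [ 0.552 -0.482  0.066] [ 0.506 -0.525  0.02 ]
scene 402 250 [0.623 0.269 0.016] [0.626 0.27  0.02 ]
side 272 226 [0.452 0.031 0.028] [0.453 0.038 0.02 ]
side 292 165 [0.601 0.257 0.066] [0.615 0.305 0.02 ]
side 271 186 [0.504 0.22  0.024] [0.505 0.223 0.02 ]
side 337 283 [ 0.579 -0.241  0.005] [ 0.576 -0.248  0.02 ]
```

View pics/crop.png

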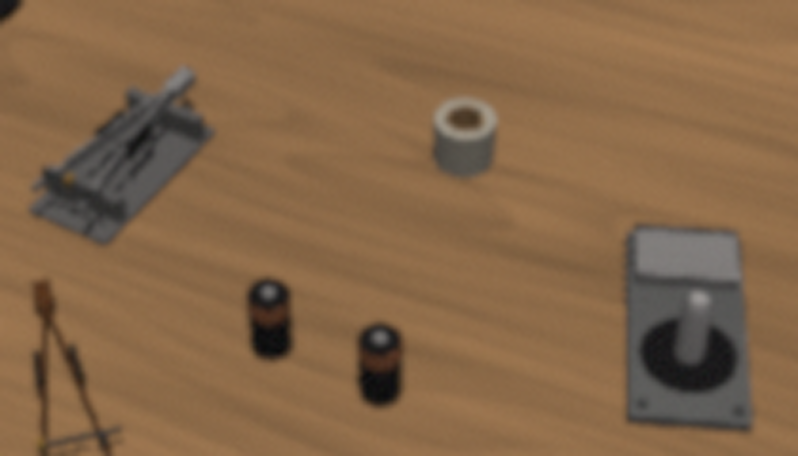

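Crop confirms: the roll's bore is visible at crop (465,118), the grey tweezers have their hinge at crop (180,78), the brass collar is at crop (68,178), and the brown V is on the bench itself. Next I fit poses from the depth and look with the wrist camera.

```bash
cat >> h.py <<'E'
def cloud(fs,c,r,zlo,zhi):
    out=[]
    for f in fs:
        P=pts(f)[f["range_z"]>0]; m=(np.hypot(P[:,0]-c[0],P[:,1]-c[1])<r)&(P[:,2]>zlo)&(P[:,2]<zhi); out.append(P[m])
    return out
def rep(name,fs,c,r,zlo,zhi):
    for i,P in enumerate(cloud(fs,c,r,zlo,zhi)):
        if len(P)<4: print(name,i,len(P)); continue
        q=cv2.minAreaRect((P[:,:2]*1000).astype(np.float32)); print(name,i,len(P),"rect mm",np.round(q[0],1),np.round(q[1],1),round(q[2],1),"zmed",np.median(P[:,2]).round(4))
E
python3 - <<'E'
from h import *
from plant import robot
F=[pickle.load(open(n+".pkl","rb")) for n in("scene","side")]
rep("rolltop",F,(.445,.02),.06,.041,.05)
rep("spindle",F,(.6,.257),.03,.03,.08)
rep("spintop",F,(.6,.257),.03,.068,.08)
rep("disp",F,(.56,.25),.13,.008,.05)
rep("plate",F,(.505,.225),.07,.021,.03)
rep("foot",F,(.58,-.24),.13,.003,.01)
rep("tw",F,(.58,-.24),.14,.02,.06)
s=robot.sense()["tcp_pos"]
robot.move_straight(s+[0,0,.1])
robot.goto([.5,.1,.34],[np.pi,0,0.0])
f=robot.grab_frame("wrist");pickle.dump(f,open("w1.pkl","wb"));cv2.imwrite("pics/w1.png",f["image"][:,:,::-1])
s=robot.sense();print(s["t"],s["tcp_pos"],s["tcp_rot"],s["joint_pos"].round(2),(-f["R"].T@f["t"]).round(3))
rep("W rolltop",[f],(.445,.02),.06,.041,.05)
rep("W spindle",[f],(.6,.257),.03,.03,.08)
rep("W disp",[f],(.56,.25),.13,.008,.05)
rep("W plate",[f],(.505,.225),.07,.021,.03)
E
```

```text
rolltop 0 107 rect mm [451.3  20.7] [51.3 49.8] 58.6 zmed 0.0443
rolltop 1 102 rect mm [444.3  19. ] [47.9 48.9] 85.6 zmed 0.0441
spindle 0 109 rect mm [601.6 259.7] [18.8 20.9] 0.2 zmed 0.0583
spindle 1 58 rect mm [592.2 255.5] [22.1 21.1] 69.0 zmed 0.0554
spintop 0 30 rect mm [600.1 258.5] [17.9 16.2] 52.0 zmed 0.0736
spintop 1 14 rect mm [591.1 256.9] [14.3 14.9] 32.1 zmed 0.0712
disp 0 1502 rect mm [566.1 248.7] [193.5  90.1] 18.2 zmed 0.0146
disp 1 791 rect mm [558.8 247.2] [192.4  93.4] 18.6 zmed 0.0145
plate 0 364 rect mm [506.4 229. ] [57.1 79.7] 17.6 zmed 0.0253
plate 1 209 rect mm [521.3 234.5] [92.5 84.1] 16.3 zmed 0.0254
foot 0 633 rect mm [ 578.  -238.4] [245.9 250.1] 1.8 zmed 0.0052
foot 1 707 rect mm [ 578.3 -237.6] [253.8 232.7] 51.0 zmed 0.0052
tw 0 471 rect mm [ 573.5 -232.5] [ 77.8 183.5] 83.9 zmed 0.0369
tw 1 536 rect mm [ 568.6 -235.3] [ 77.1 181. ] 84.3 zmed 0.038
3.1083 [0.49997692 0.10109547 0.33984805] [3.14145096e+00 1.62960019e-04 2.13381480e-03] [-0.84  0.1   0.62  1.76 -0.06  1.29 -1.78] [0.573 0.101 0.499]
W rolltop 0 621 rect mm [447.7  18.9] [50.2 50.7] 30.9 zmed 0.0441
W spindle 0 352 rect mm [595.6 257.1] [20.6 21.3] 45.8 zmed 0.0675
W disp 0 7317 rect mm [563. 247.] [190.1  90.3] 18.3 zmed 0.0128
W plate 0 1789 rect mm [504.5 227.5] [53.  80.3] 18.3 zmed 0.0253
```

View pics/w1.png

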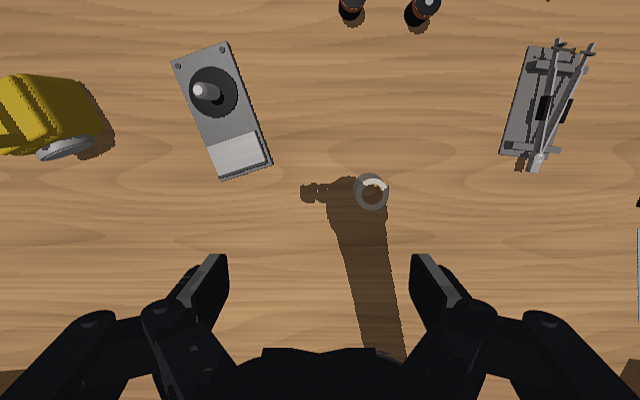

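Wrist view: roll bore at (372,190), spindle tip at (200,90), peel plate at (240,155), tweezers hinge at (537,165) with tips at (560,45) and (592,48), and the collar near (572,50). The wrist fits agree with the mean of the other two cameras, giving roll (447.6,19.2), spindle (595.6,257.3) and dispenser yaw 18.3°; the sizes match too.

```bash
python3 - <<'E'
from h import *
from plant import robot
o=[np.pi,0,.32]
robot.grip(1.0,40)
robot.goto([.4476,.0192,.12],o)
print(robot.move_straight([.4476,.0192,.026],vel=.12,contact_N=15))
robot.grip(0.3,40); s=robot.sense(); print(s["t"],s["tcp_pos"],s["opening"],s["gripper_force"])
p=s["tcp_pos"]; robot.move_straight([p[0],p[1],.15],vel=.15)
robot.goto([.5956,.2573,.15],o); 
robot.move_straight([.5956,.2573,.12],vel=.1)
s=robot.sense();print(s["t"],s["tcp_pos"],s["opening"],s["gripper_force"],s["wrist_force"])
f=robot.grab_frame("side");g=robot.grab_frame("scene")
a=np.hstack([cv2.resize(x["image"][v-40:v+60,u-50:u+50],(400,400),interpolation=cv2.INTER_CUBIC) for x,u,v in((f,290,150),(g,403,220))])
cv2.imwrite("pics/ins.png",a[:,:,::-1])
for n,x in(("side",f),("scene",g)): rep(n+" rolltop region",[x],(.596,.257),.1,.09,.17)
E
```

```text
False
5.8083 [0.44973949 0.01889107 0.02794258] 0.2994405606106975 8.89640005129479
8.3167 [0.59538923 0.25655102 0.11978194] 0.29584651958377084 0.0 [-0.25548849  0.41623669  0.33722196]
side rolltop region 0 73 rect mm [592.1 252.8] [19.6 49. ] 17.6 zmed 0.154
scene rolltop region 0 98 rect mm [601.  258.6] [25.3 52.2] 27.1 zmed 0.1562
```

View pics/ins.png

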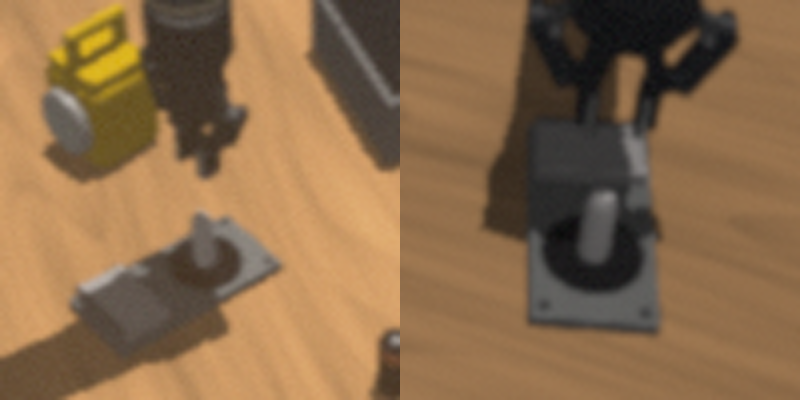

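The gripper is empty: in both halves there is nothing between the fingers above the spindle. I need to find the roll.

```bash
python3 - <<'E'
from h import *
from plant import robot
robot.grip(1.0)
robot.goto([.5,.1,.34],[np.pi,0,0.0])
f=robot.grab_frame("wrist");g=robot.grab_frame("scene");pickle.dump(f,open("w2.pkl","wb"));pickle.dump(g,open("s2.pkl","wb"))
cv2.imwrite("pics/w2.png",f["image"][:,:,::-1])
rep("W",[f],(.445,.02),.1,.02,.08);rep("Wt",[f],(.445,.02),.1,.04,.05)
rep("S",[g],(.445,.02),.1,.02,.08)
E
```

```text
W 0 812 rect mm [447.5  19.4] [51.5 50.4] 2.6 zmed 0.0438
Wt 0 629 rect mm [447.4  18.8] [51.3 49.2] 2.6 zmed 0.0442
S 0 229 rect mm [450.6  21.3] [52.3 53.1] 74.7 zmed 0.0406
```

View pics/w2.png

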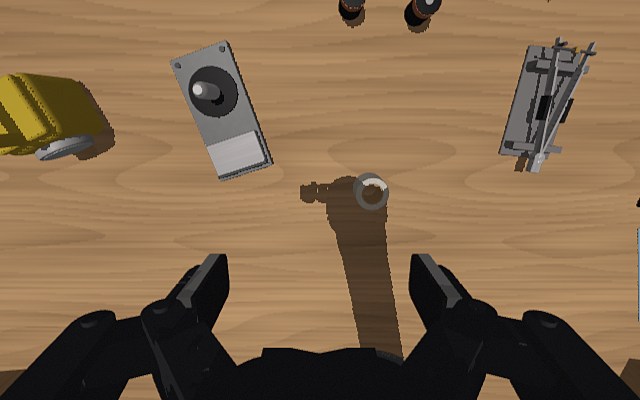

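The roll is still upright at (372,190), (447.5,19.2). I commanded 0.3, which only just touched it: opening is evidently not linear in width. This time I close fully under force.

```bash
python3 - <<'E'
from h import *
from plant import robot
o=[np.pi,0,.32]
robot.goto([.4476,.0192,.12],o)
robot.move_straight([.4476,.0192,.026],vel=.15,contact_N=15)
robot.grip(0.0,40); s=robot.sense(); print(s["t"],s["tcp_pos"],s["opening"],s["gripper_force"])
p=s["tcp_pos"]; robot.move_straight([p[0],p[1],.15],vel=.2)
s=robot.sense();print(s["opening"],s["gripper_force"],s["wrist_force"])
if s["gripper_force"]>10:
    robot.goto([.5956,.2573,.15],o); robot.sleep(.2)
    s=robot.sense();print(s["t"],s["tcp_pos"])
    for n in("scene","side"): rep(n+" roll",[robot.grab_frame(n)],(.596,.257),.06,.125,.18)
    print(robot.move_straight([.5956,.2573,.046],vel=.07,contact_N=10))
    s=robot.sense();print(s["t"],s["tcp_pos"],s["opening"],s["wrist_force"])
E
```

```text
12.725 [0.45149335 0.01706141 0.02792385] 0.0013034994189117662 5.607070003752597
0.0034874038528112886 0.0 [ 0.28275453  0.45152096 -0.06169162]
```

```bash
python3 - <<'E'
from h import *
from plant import robot
f=robot.grab_frame("wrist");g=robot.grab_frame("scene");d=robot.grab_frame("side")
for n,x in(("w3",f),("s3",g),("d3",d)): pickle.dump(x,open(n+".pkl","wb"))
a=cv2.resize(d["image"][150:290,200:340],(400,400),interpolation=cv2.INTER_CUBIC)
b=cv2.resize(f["image"],(400,250));a=np.hstack([a,np.vstack([b,np.zeros((150,400,3),np.uint8)])])
cv2.imwrite("pics/w3.png",a[:,:,::-1])
for n,x in(("W",f),("S",g),("D",d)): rep(n,[x],(.445,.02),.12,.015,.05)
s=robot.sense();print(s["tcp_pos"],s["tcp_rot"])
E
```

```text
W 0 2303 rect mm [445.8  24.6] [50.9 50.5] 16.9 zmed 0.044
S 0 242 rect mm [449.4  26.6] [56.3 50.2] 11.5 zmed 0.039
D 0 212 rect mm [442.7  23.3] [50.7 52. ] 1.6 zmed 0.0408
[0.45037505 0.01698243 0.14875645] [3.14144158e+00 3.00198554e-03 3.19985326e-01]
```

View pics/w3.png

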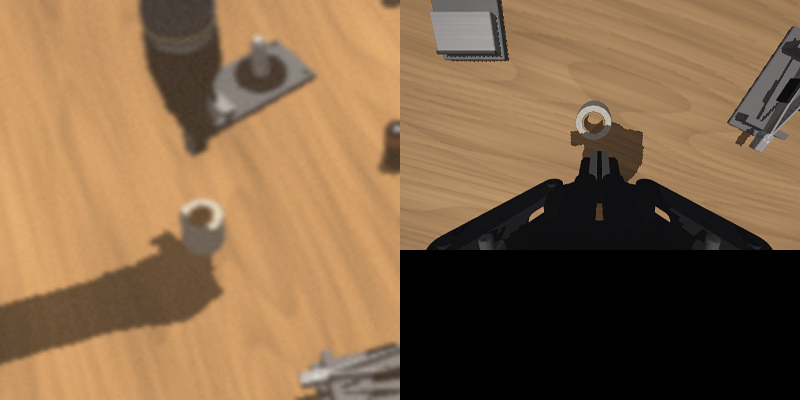

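```bash
python3 - <<'E'
from h import *
tc=np.array([.4504,.0170,.1488])
for n in("w3","s3","d3"):
    f=pickle.load(open(n+".pkl","rb"));P=pts(f)[f["range_z"]>0];m=(np.linalg.norm(P[:,:2]-tc[:2],axis=1)<.06)&(P[:,2]>.07)&(P[:,2]<.25);Q=P[m]
    if len(Q): 
        lo=Q[Q[:,2]<Q[:,2].min()+.01]; print(n,len(Q),"zmin",Q[:,2].min(),"low pts mean",lo.mean(0).round(4),len(lo))
for n,t in(("w1",[.5,.101,.34]),("w2",[.5,.1,.34])):
    f=pickle.load(open(n+".pkl","rb"));P=pts(f);Q=P[(P[...,2]>.2)&(np.linalg.norm(P[...,:2]-t[:2],axis=-1)<.15)]
    lo=Q[Q[:,2]<Q[:,2].min()+.01];print(n,"zmin",Q[:,2].min(),len(lo))
    for sgn in(1,-1):
        q=lo[(lo[:,1]-t[1])*sgn>0]; print(q.min(0).round(3),q.max(0).round(3))
E
```

```text
w3 32745 zmin 0.1686704170361174 low pts mean [0.459  0.02   0.1748] 397
s3 425 zmin 0.16736474849965452 low pts mean [0.4604 0.0217 0.1732] 16
d3 176 zmin 0.16806233836702167 low pts mean [0.4448 0.0101 0.174 ] 13
w1 zmin 0.3683004335326907 730
[0.488 0.143 0.368] [0.511 0.156 0.378]
[0.489 0.046 0.368] [0.511 0.059 0.378]
w2 zmin 0.3679409416586786 789
[0.488 0.143 0.368] [0.511 0.156 0.378]
[0.488 0.045 0.368] [0.511 0.059 0.378]
```

The fingertips really stand about 18–19 mm *behind* the reported TCP when shut. All three cameras agree, and the shut fingers resting on the 45 mm roll top confirm it, so the stated 11 mm nose is wrong here. The fingers closed on top of the roll. I correct z by about 30 mm; the roll is now at (445.9,24.8), still upright.

```bash
python3 - <<'E'
from h import *
from plant import robot
o=[np.pi,0,.32]
robot.grip(1.0,40)
robot.move_straight([.4459,.0248,.10],vel=.2)
print(robot.move_straight([.4459,.0248,-.004],vel=.12,contact_N=10))
robot.grip(0.0,40); s=robot.sense(); print(s["t"],s["tcp_pos"],s["opening"],s["gripper_force"])
zg=s["tcp_pos"][2]
p=s["tcp_pos"]; robot.move_straight([p[0],p[1],.11],vel=.2)
s=robot.sense();print(s["opening"],s["gripper_force"],s["wrist_force"])
if s["gripper_force"]>10:
    robot.goto([.5956,.2573,zg+.10],o); robot.sleep(.2)
    s=robot.sense();print(s["t"],s["tcp_pos"])
    for n in("scene","side"): rep(n+" roll",[robot.grab_frame(n)],(.596,.257),.06,.09,.15)
    print(robot.move_straight([.5956,.2573,zg+.016],vel=.08,contact_N=10))
    s=robot.sense();print(s["t"],s["tcp_pos"],s["opening"],s["wrist_force"],"bottom est",s["tcp_pos"][2]-zg)
E
```

```text
False
16.275 [ 0.44636945  0.02500981 -0.00338916] 0.580617989839634 41.496487358235754
0.5828483768691217 41.63660769117996 [ 0.25223969  0.31998681 -0.84815171]
18.2667 [0.59562581 0.25549292 0.09718199]
scene roll 0 513 rect mm [599.5 255. ] [53.  68.2] 50.2 zmed 0.1351
side roll 0 191 rect mm [591.3 254.4] [65.6 50.1] 76.3 zmed 0.1341
True
19.3833 [0.59487874 0.25700746 0.01272205] 0.5837280410447208 [-1.46443047 -0.72902623  4.7113531 ] bottom est 0.016111213380868385
```

The roll is on the seat: its underside is at 16.1 mm. I release, retreat and look at the tweezers from above.

```bash
python3 - <<'E'
from h import *
from plant import robot
robot.grip(1.0)
s=robot.sense()["tcp_pos"]; robot.move_straight([s[0],s[1],.13],vel=.2)
for n in("scene","side"): rep(n+" roll",[robot.grab_frame(n)],(.5956,.257),.035,.055,.066)
robot.goto([.51,-.216,.22],[np.pi,0,-.32])
f=robot.grab_frame("wrist");pickle.dump(f,open("w4.pkl","wb"));cv2.imwrite("pics/w4.png",f["image"][:,:,::-1])
s=robot.sense();print(s["t"],s["tcp_pos"],s["joint_pos"].round(2)); print((-f["R"].T@f["t"]).round(4),f["R"].round(3))
E
```

```text
scene roll 0 174 rect mm [595.9 258.3] [54.  49.3] 17.1 zmed 0.0601
side roll 0 82 rect mm [589.1 254.3] [49.9 51.2] 57.9 zmed 0.0597
22.5 [ 0.51088729 -0.21434716  0.21956761] [-0.47  0.41  1.05  1.86 -0.39  1.11 -1.16]
[ 0.5801 -0.2376  0.3785] [[-0.312 -0.95   0.   ]
 [-0.91   0.298  0.289]
 [-0.275  0.09  -0.957]]
```

View pics/w4.png

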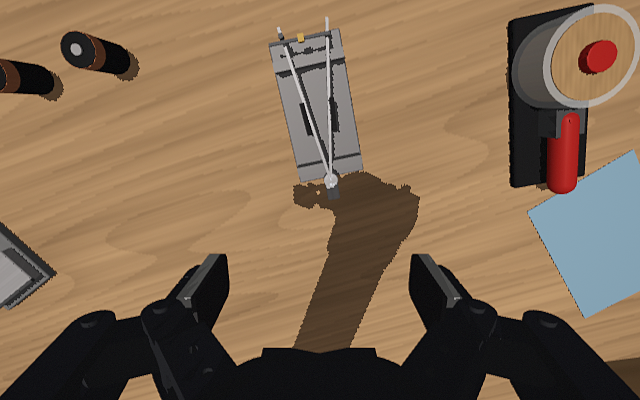

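View: the fixed arm runs from (331,180) to its tip at (327,18). The moving arm runs to its tip and pin near (280,33), the brass collar is at (300,38), and the black pads are at (305,118) and (333,115). I fit the V to the depth points and check it against the collar, bar and hinge end.

```bash
cat >> h.py <<'E'
def totw(P,q,z0):
    c,s=np.cos(q[2]),np.sin(q[2]); d=P[...,:2]-q[:2]
    return np.stack([d[...,0]*c+d[...,1]*s,-d[...,0]*s+d[...,1]*c,P[...,2]-z0],-1)
E
python3 - <<'E'
from h import *
from scipy.optimize import least_squares
f=pickle.load(open("w4.pkl","rb"));P=pts(f);I=f["image"].astype(int);print("fx",f["fx"])
m=(P[...,2]>.0385)&(P[...,2]<.049)&(np.hypot(P[...,0]-.578,P[...,1]+.238)<.12)
A=P[m]; print(len(A))
# arm outline: hinge (-70,0) to (90,+-24)
t=np.linspace(0,1,200)[:,None]
M=np.vstack([np.hstack([-.070+.160*t,s*.024*t]) for s in(1,-1)])
from scipy.spatial import cKDTree
T=cKDTree(np.vstack([M,np.hstack([-.093+.023*t,0*t])]))
r=lambda q:T.query(totw(A,q,0)[:,:2])[0]
s=least_squares(r,[.578,-.238,-.3],loss="soft_l1",f_scale=.002,x_scale=[.01,.01,.1],diff_step=1e-3)
q=s.x;print("fit",q,"res med",np.median(r(q)))
L=totw(A,q,.03); print("x range",np.percentile(L[:,0],[0,1,99,100]).round(4))
for nm,mm in(("brass",(I[...,0]>140)&(I[...,0]-I[...,2]>80)&m_ if 0 else ((I[...,0]-I[...,2]>85)&(I[...,0]>150)&(P[...,2]>.03)&(P[...,2]<.07)&(np.hypot(P[...,0]-.578,P[...,1]+.238)<.14))),
              ("pads",(I.sum(-1)<90)&(P[...,2]>.038)&(P[...,2]<.055)&(np.hypot(P[...,0]-.578,P[...,1]+.238)<.12)),
              ("high",(P[...,2]>.0485)&(P[...,2]<.06)&(np.hypot(P[...,0]-.578,P[...,1]+.238)<.14))):
    l=totw(P[mm],q,.03)*1000; v,u=np.nonzero(mm)
    print(nm,len(l)); 
    if nm=="pads":
        for sg in(1,-1): k=l[l[:,1]*sg>0]; print(k.min(0).round(1),k.max(0).round(1),k.mean(0).round(1)) if len(k) else 0
    else: print(np.c_[u,v,l.round(1)][:40])
E
```

```text
fx 307.61697635599114
1729
fit [ 0.56920118 -0.23499986 -0.12672307] res med 0.001571703737839691
x range [-0.0889 -0.0868  0.0911  0.0943]
brass 52
[[298.   33.   81.7   5.   23.4]
 [299.   33.   81.7   4.1  22.7]
 [300.   33.   81.9   3.2  20.8]
 [301.   33.   81.4   2.2  22.2]
 [302.   33.   81.4   1.3  21.2]
 [297.   34.   81.2   6.1  22.8]
 [298.   34.   81.5   5.2  20.3]
 [299.   34.   80.8   4.3  22.6]
 [300.   34.   80.9   3.3  21.7]
 [301.   34.   80.6   2.4  21.9]
 [302.   34.   80.9   1.5  20. ]
 [297.   35.   80.6   6.3  21.6]
 [298.   35.   80.4   5.4  21.9]
 [299.   35.   80.1   4.4  22.2]
 [300.   35.   80.    3.5  22.1]
 [301.   35.   80.1   2.6  20.7]
 [302.   35.   79.5   1.6  22.4]
 [303.   35.   79.3   0.7  22.7]
 [297.   36.   79.7   6.5  22.1]
 [298.   36.   79.5   5.6  22. ]
 [299.   36.   79.4   4.6  21.7]
 [300.   36.   79.4   3.7  20.9]
 [301.   36.   78.9   2.8  22. ]
 [302.   36.   78.7   1.8  22.5]
 [303.   36.   78.5   0.9  22.2]
 [298.   37.   78.8   5.8  21.5]
 [299.   37.   78.5   4.8  21.6]
 [300.   37.   78.1   3.9  23.1]
 [301.   37.   78.4   2.9  
[... 1122 characters left out ...]
 21.7]
 [280.   33.   85.4  21.9  21.1]
 [281.   33.   85.1  20.9  21.8]
 [282.   33.   84.9  20.   21.7]
 [297.   33.   81.9   5.9  23.1]
 [298.   33.   81.7   5.   23.4]
 [299.   33.   81.7   4.1  22.7]
 [300.   33.   81.9   3.2  20.8]
 [301.   33.   81.4   2.2  22.2]
 [302.   33.   81.4   1.3  21.2]
 [316.   33.   79.5 -11.9  18.5]
 [317.   33.   79.3 -12.8  18.5]
 [329.   33.   77.  -24.1  19.1]
 [278.   34.   84.9  24.   21.4]
 [279.   34.   84.9  23.1  20.5]
 [280.   34.   84.8  22.2  20.1]
 [281.   34.   84.5  21.2  20.7]
 [282.   34.   83.8  20.1  23.3]
 [297.   34.   81.2   6.1  22.8]
 [298.   34.   81.5   5.2  20.3]
 [299.   34.   80.8   4.3  22.6]
 [300.   34.   80.9   3.3  21.7]]
```

The fit needs +3.5 mm along x, judged by the pads spanning -13…, the hinge end at -89, the bar at 78 and the pin at 85.5. That puts the origin at (0.5727,-0.2354), yaw -0.127. The pads are at y ±14 as they should be. The collar reads about 25.3 mm from the fixed arm, so the width over the pads should be about 25 mm. Next: grasp, lift a little and look.

```bash
python3 - <<'E'
from h import *
from plant import robot
o=[np.pi,0,-.127]
robot.goto([.5727,-.2354,.09],o)
print(robot.move_straight([.5727,-.2354,-.002],vel=.12,contact_N=10))
s=robot.sense();print(s["t"],s["tcp_pos"])
robot.grip(0.31,30); s=robot.sense(); print(s["t"],s["tcp_pos"],s["opening"],s["gripper_force"],s["wrist_force"])
if s["gripper_force"]>1.5:
    p=s["tcp_pos"];robot.move_straight([p[0],p[1],.10],vel=.12); robot.sleep(.2)
f=robot.grab_frame("wrist");pickle.dump(f,open("w5.pkl","wb"))
s=robot.sense(); print(s["t"],s["tcp_pos"],s["opening"],s["gripper_force"],s["wrist_force"]);pickle.dump(s,open("st5.pkl","wb"))
cv2.imwrite("pics/w5.png",cv2.resize(f["image"][0:300,120:520],(800,600),interpolation=cv2.INTER_CUBIC)[:,:,::-1])
E
```

```text
False
24.05 [ 0.5732504  -0.23587261 -0.00121835]
24.65 [ 0.57351676 -0.23576552 -0.00108515] 0.3099028201160925 6.504053100943565 [-0.83895606  0.38158448  6.06464546]
25.9 [ 0.57315604 -0.23568281  0.09936934] 0.3131292988917909 5.026742443442345 [-0.04913396  0.47587596 -0.81259492]
```

View pics/w5.png

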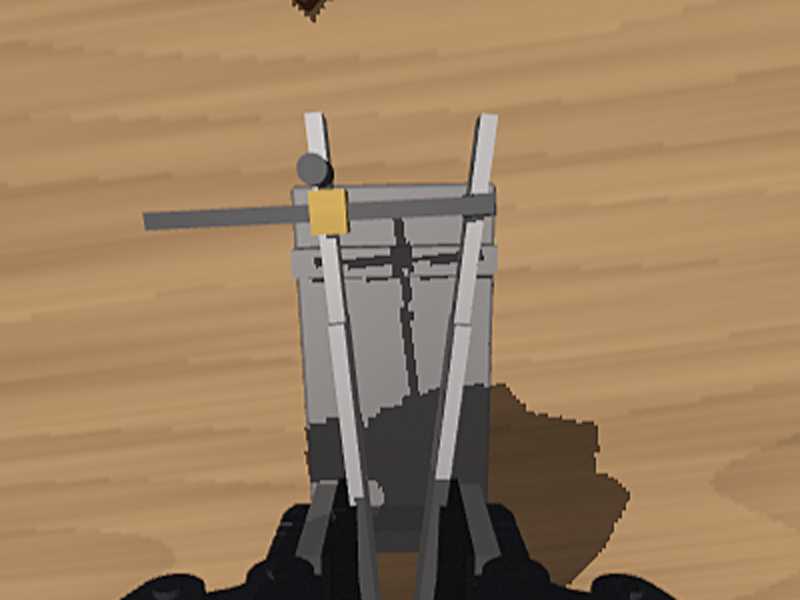

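The tweezers are held. The crop shows the pin top at (312,168), the brass collar centred at (328,211), and the bar from (145,221) to (495,205). The pin is still about 2.4 mm too far open. I set up automatic detection of both and validate it on this frame.

```bash
cat >> h.py <<'E'
def gap_err(f,dbg=True):
    "pin minus mark along the bar, mm (+ = too open), from rays at their own heights"
    I=f["image"].astype(int); Z=f["range_z"]
    b=((I[...,0]-I[...,2]>85)&(I[...,0]>150)&(Z>.07)&(Z<.16)).astype(np.uint8)
    n,l,st,ce=cv2.connectedComponentsWithStats(b); k=1+np.argmax(st[1:,4]); mu,mv=ce[k]
    zm=np.median(Z[l==k]); P=pts(f); h=np.median(P[l==k][:,2])
    x0,y0=int(mu)-30,int(mv)-40; g=cv2.cvtColor(f["image"],cv2.COLOR_RGB2GRAY)[y0:y0+38,x0:x0+60]
    g=cv2.resize(g,None,fx=6,fy=6,interpolation=cv2.INTER_CUBIC)
    r=2.5e-3*f["fx"]/zm*6
    c=cv2.HoughCircles(g,cv2.HOUGH_GRADIENT,1.5,20,param1=120,param2=15,minRadius=int(r*.8),maxRadius=int(r*1.2))
    c=c[0][0]; pu,pv=(c[0]+.5)/6-.5+x0,(c[1]+.5)/6-.5+y0
    # bar direction: points of the grey bar either side of the collar (dark grey, 1-4 mm below mark top)
    m=(np.abs(P[...,2]-(h-.003))<.0022)&(Z>.07)&(Z<.16)&(np.abs(np.arange(400)[:,None]-mv)<9)&(np.abs(np.arange(640)-mu)<100)&(np.abs(np.arange(640)-mu)>9)
    vx=cv2.fitLine(P[m][:,:2].astype(np.float32),cv2.DIST_HUBER,0,.01,.01).ravel()[:2]
    M=ray(f,mu,mv,h); Q=ray(f,pu,pv,h-.0005)
    vx*=np.sign(vx@f["R"][0,:2])*-1   # towards image left = tweezers +y
    d=(Q-M)[:2]*1000; e=d@vx; fwd=np.sqrt(d@d-e*e)
    if dbg: print("mark px",mu.round(1),mv.round(1),"pin px",pu.round(1),pv.round(1),"r",c[2]/6,r/6,"bar yaw",np.degrees(np.arctan2(vx[1],vx[0])).round(2),m.sum(),"h",h.round(4),"err",e.round(2),"fwd",fwd.round(2))
    return e,M,vx
E
python3 - <<'E'
from h import *
gap_err(pickle.load(open("w5.pkl","rb")))
E
```

```text
mark px 283.4 105.5 pin px 274.7 84.2 r 8.3 7.5780544 bar yaw 85.35 1472 h 0.1519 err 2.35 fwd 6.73
```

Detection agrees with my reading: pin (276,84) by eye against (274.7,84.2), 6.7 mm ahead of the bar against the given 7, so about 2.2 mm too open. Next I carry the tweezers over the peel plate and trim the gap there.

```bash
cat > mv.py <<'E'
from h import *
from plant import robot
import sys
def look():
    f=robot.grab_frame("wrist"); s=robot.sense(); e,M,Y=gap_err(f)
    h=M[2]; P=pts(f); u,v=proj(f,M).astype(int); I=f["image"].astype(int)
    m=np.zeros((400,640),np.uint8); w=np.s_[v-40:v-11,u-30:u+30]
    zz=cv2.medianBlur(P[...,2].astype(np.float32),5); m[w]=((np.abs(zz-h+.0005)<.0025)&(I.max(-1)-I.min(-1)<25))[w]
    n,l,st,ce=cv2.connectedComponentsWithStats(m); k=1+np.argmax(st[1:,4]); Q=ray(f,*ce[k],h-.0005)
    e2=(Q-M)[:2]@Y*1000; print("pin by depth",ce[k].round(1),"area r",np.sqrt(st[k,4]/np.pi).round(1),"err2",e2.round(2))
    X=np.array([Y[1],-Y[0]]); mid=M[:2]+.015*X-.0136*Y
    print("t",s["t"],"tcp",s["tcp_pos"].round(4),"open",s["opening"].round(4),"F",s["gripper_force"].round(1),"tips mid",mid.round(4),"fixed tip",(mid-.0139*Y).round(4),"tweezer yaw",np.arctan2(X[1],X[0]).round(4))
    return f,s,e,e2,mid,np.arctan2(X[1],X[0])
E
python3 - <<'E'
from mv import *
f,s,e,e2,mid,yaw=look()
a=-yaw; c,sn=np.cos(a),np.sin(a); off=np.array([[c,-sn],[sn,c]])@(mid-s["tcp_pos"][:2])
peel=np.array([.5054,.2276]); t=peel-off; o=[np.pi,0,float(s["tcp_rot"][2])+a]; print("off",off,"target",t,o)
robot.move_straight([t[0],t[1],.12],vel=.16,attitude=o)
robot.grip(.2985)
robot.move_straight([t[0],t[1],.024],vel=.08); robot.sleep(.3)
f,s,*_=look(); pickle.dump(f,open("w6.pkl","wb"))
E
```

```text
mark px 283.4 105.5 pin px 274.5 84.5 r 8.575 7.5860267 bar yaw 85.36 1468 h 0.152 err 2.45 fwd 6.65
pin by depth [275.8  83.7] area r 7.9 err2 1.98Traceback (most recent call last):
  File "<stdin>", line 2, in <module>
  File "mv.py", line 12, in look
    print("t",s["t"],"tcp",s["tcp_pos"].round(4),"open",s["opening"].round(4),"F",s["gripper_force"].round(1),"tips mid",mid.round(4),"fixed tip",(mid-.0139*Y).round(4),"tweezer yaw",np.arctan2(X[1],X[0]).round(4))
                                                        ^^^^^^^^^^^^^^^^^^
AttributeError: 'float' object has no attribute 'round'
```

```bash
sed -i 's/s\["opening"\].round(4)/round(float(s["opening"]),4)/; s/s\["gripper_force"\].round(1)/round(float(s["gripper_force"]),1)/' mv.py
python3 - <<'E'
from mv import *
f,s,e,e2,mid,yaw=look()
a=-yaw; c,sn=np.cos(a),np.sin(a); off=np.array([[c,-sn],[sn,c]])@(mid-s["tcp_pos"][:2])
peel=np.array([.5054,.2276]); t=peel-off; o=[np.pi,0,float(s["tcp_rot"][2])+a]; print("off",off,"target",t,o)
robot.move_straight([t[0],t[1],.12],vel=.16,attitude=o)
robot.grip(.2985)
robot.move_straight([t[0],t[1],.024],vel=.08); robot.sleep(.3)
f,s,*_=look(); pickle.dump(f,open("w6.pkl","wb"))
E
```

```text
mark px 283.4 105.4 pin px 274.2 84.2 r 8.849999 7.581394 bar yaw 85.35 1467 h 0.1522 err 2.51 fwd 6.72
pin by depth [275.8  83.7] area r 7.9 err2 1.97
t 26.0 tcp [ 0.5733 -0.2358  0.0996] open 0.3119 F 5.0 tips mid [ 0.6616 -0.2489] fixed tip [ 0.6605 -0.2628] tweezer yaw -0.0811
off [ 0.08906108 -0.00592943] target [0.41633892 0.23352943] [3.141592653589793, 0, np.float32(-0.04605329)]
mark px 280.7 106.0 pin px 279.2 83.7 r 8.575 7.572916 bar yaw 90.39 1449 h 0.0769 err -0.06 fwd 6.93
pin by depth [278.5  83.9] area r 8.2 err2 0.18
t 31.1583 tcp [0.4164 0.2337 0.0241] open 0.3003 F 5.7 tips mid [0.5054 0.2288] fixed tip [0.5055 0.2149] tweezer yaw 0.0067
```

```bash
python3 - <<'E'
from mv import *
robot.sleep(.5); f,*_=look(); g=robot.grab_frame("scene")
a=cv2.resize(f["image"][30:270,190:390],(480,576),interpolation=cv2.INTER_CUBIC)
b=cv2.resize(g["image"][165:285,365:431],(317,576),interpolation=cv2.INTER_CUBIC)
cv2.imwrite("pics/fin.png",np.hstack([a,b])[:,:,::-1])
E
```

```text
mark px 280.8 106.0 pin px 279.2 83.7 r 8.575 7.570642 bar yaw 90.42 1446 h 0.0767 err -0.06 fwd 6.94
pin by depth [278.4  83.7] area r 8.1 err2 0.2
t 31.7083 tcp [0.4163 0.2335 0.024 ] open 0.3029 F 5.7 tips mid [0.5054 0.2286] fixed tip [0.5055 0.2147] tweezer yaw 0.0074
```

View pics/fin.png

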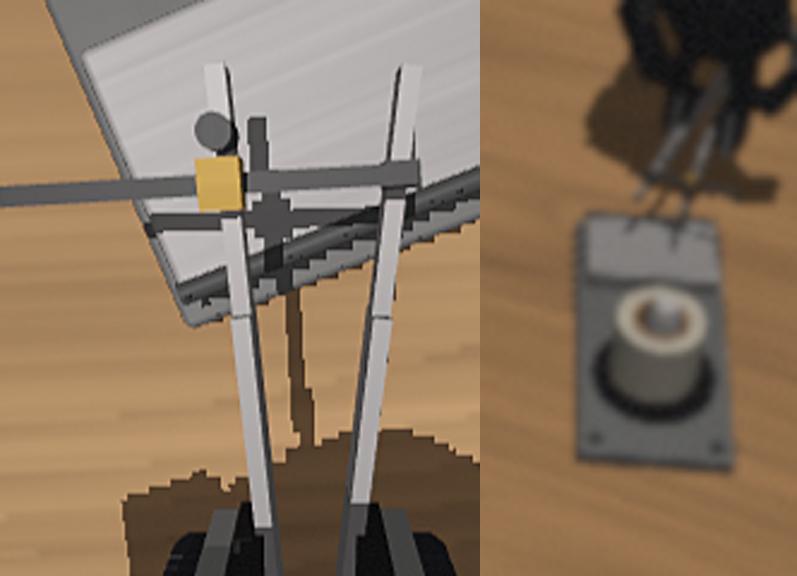

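The pin (212,131) and collar (219,183) line up along the bar within about 0.2 mm once perspective is accounted for. The tips are over the middle of the peel plate, about 35 mm up, and the roll sits on the disc with the spindle showing through it. Handing in.

```bash
python3 -c "
from plant import robot
print(robot.close_job())"
```

```text
the job is handed in; nothing more can be done
None
```

I handed in the job after about 32 s of robot time: the label roll is fully down on the spindle and released, and the tweezers are held about 35 mm above the middle of the peel plate with the gap set to within about 0.2–0.35 mm. The first two tries at the roll closed on nothing because the real fingertips sit about 30 mm behind where the stated `robot.nose_length` puts them, and the second pushed the roll 5 mm along the bench. After I corrected for that, the remaining moves worked first time; I did not re-measure the lantern, batteries or tape gun at the end, but nothing I did came near them.

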